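# Unlock and park the press's counterweighted hold-down arm

## Task

Open the press fixture for unloading: draw the lock bolt fully back to the end of its travel, then take the hold-down arm by its grip bar with a light grip, lift it past its balance point and keep hold of it until you feel it come up against the stop rod of its rest; hold it there a moment and only then let go, so that it leans there open by itself. The rod is set to a different reach each time: feel for it and do not press the arm hard against it, do not fling the arm or let it fall or slam, and leave the other things lying around undisturbed.

Things in the scene. Friction and masses are not known exactly. Their poses are not given: they have to be found in the camera images.
- fixture: press fixture fixed to the table, place and yaw vary: black box with white deck, x -110 (front, robot side) to +150, y -190 to +190, 65 mm high. Origin on the table right below the hinge's middle; x to the back, y along the hinge. On the deck, mm: nest block 90 x 80 at (-50, 0), top 87; hinge lugs at y -73 and +73, |x| < 17, top 155; posts of 28 diameter at (115, -150) and (115, 150), top 185
- hinge (a point): the middle of the arm's hinge axis, 140 mm above the table, fixed to the fixture; its axes are the fixture's
- swingarm (a joint): hold-down arm's angle, rad: 0 = down (level, pointing to the fixture's -x; its start), pi/2 = upright, more = leaning back. Turns about the fixture's +y through point hinge, freely. Steel fork: side plates 8 mm thick, 20 high at y -55 and +55; cross beam with a foot 50 mm from the hinge. Balances at 0.6 to 0.85 rad: below it falls shut, beyond it falls open; needs about 2 N at the bar
- grip_bar (a point): middle of the grip bar, moving with the arm: round steel bar of 12 mm diameter along the fixture's y, 102 mm free between the side plates, 145 mm from the hinge axis; 140 mm above the table when the arm is down. Axes turn with the arm. Pinched from above it can turn between the fingers; free for 50 mm behind it and 50 mm below
- bolt (a joint): travel of the lock bolt, m: 0 = locked (12 mm rod 2 mm above the arm's +y side plate, blocking it; starts within 5 mm of this), 0.034 = fully back, a hard stop. Slides along the fixture's +y, 2.5 N friction plus slight damping, stays where left. It runs in two guides 12 mm thick (y) by 26 (x) at fixture x -60, y 84 and 171, top 173 mm
- bolt_knob (a point): top centre of the bolt's knob: upright steel pin of 12 mm diameter, standing 45 mm above the rod's centre line. Locked: fixture x -60, y 106, z 203 mm
- rest: the rest: aluminium bracket on the deck, 30 (x) by 24 (y) mm at fixture x 88, y -55, top 225 mm, carrying a level steel stop rod, 12 mm diameter, along x at 205 mm height, pointing at the rear edge of the arm's -y side plate. The reach of its tip varies and is not reported: it stops the arm anywhere from 1.2 to 2.1 rad. Rigid; a push at the grip bar acts on it 2.2 times. Origin as the fixture's
- counterweight: the arm's counterweight, turning with it: dark steel cylinder 44 mm in diameter and 50 mm long (along y), about 0.6 kg (varies), on two straps; with the arm down its centre is 10 mm behind and 55 mm above the hinge axis. Origin at the middle of the hinge axis; axes turn with the arm
- clip_a: bystander: copper U-shaped clip 30 x 30 x 5 mm on the table in front of the fixture; origin under its centre
- clip_b: bystander: a like clip on the table in front of the fixture
- clip_c: bystander: a like clip on the fixture's deck, on its -y side
- gauge: bystander: steel block 50 x 30 x 20 mm on the deck, on its -y side behind; origin under its centre
- driver: bystander: screwdriver lying on the table to the robot's right
- bottle: bystander: white plastic bottle, 52 mm diameter, 130 mm high, on the table to the robot's left
- tape: bystander: orange ring of 90 mm diameter, 20 mm high, on the table to the robot's right

How it is judged:
By the outcome, as a careful person would: the job done as asked, in the order asked, and still so for the second after the job is handed in, with the robot touching nothing.
It also fails if it takes over 72 s, if anything falls off the work surface, if the arm or the gripper's body presses on something with over 40 N, if the wrist force passes 120 N, or if a joint passes its speed limit or range.

## Robot

A 6-joint arm with a two-finger parallel gripper is mounted at the origin on the work surface. World frame = base frame: x ahead of the robot, y to its left, z up, the work surface at z = 0. Lengths are in m, angles in degrees, forces in N, time in s.
With the tool pointing down it reaches from about 0.3 to 0.75 m from the base axis. Payload 8.5 kg.
Tool frame: the origin (TCP) lies at the very end of the fingers, on their centre line; the grasp point (between the pads) lies 19 mm behind it (env.hold_point_z is the distance from the TCP to the grasp point, in m); z points along the fingers, y is the line along which they close (so a half turn about z gives the same grasp; the last joint's range is limited). The gripper opens to 85 mm and grips with 20 to 120 N. Pads are 22 mm wide; open, the fingers measure 114 mm over their backs; the gripper's body (76 mm by 85 mm) begins 54 mm behind the grasp point. The pads swing forward as they close: fully open they stand 13 mm farther back than shut.
Start: joints at [52.638, 21.807, 74.336, -0, 83.858, -12.336], TCP at [0.233, 0.498, 0.231] pointing down, gripper open.
Joint ranges: [-178.18, 178.18], [-50.72, 133.34], [12.68, 142.11], [-81.47, 261.47], [9.98, 163.14], [-165.26, 165.26]. Speed limits (degrees/s): [136.94, 136.94, 180, 180, 180, 180].

## Interface

Orientations are given as a 3x3 rotation matrix whose columns are the frame's x, y, z axes.
In Python, from rig import env, optics gives the robot as it stands.
- The arm moves only by the shell command python3 -m jog 'ROWS' [OPENING] [FORCE]. ROWS is JSON, a list of rows, each an object with "linear": the shift along the tool's x, y, z in units of 40 mm (1.0 is 40 mm), a list of three; "roll": the turn about the tool's z in units of 5 degrees (1.0 is 5 degrees). A call has 1 to 12 rows; each row shifts and turns the commanded pose from where the row before left it, along the tool's axes as they then stand; what a row does not reach is not made up. A row lasts 1/12 s, in which the tool goes at most 41.7 mm and 7.16 degrees, less where a joint would pass 70% of its speed; a pose out of reach is approached as far as the arm can. A call is refused whole if a number of a shift passes 1 or a number of a turn 1, either way. A call with a gripper value outside its range is refused whole. OPENING is the opening, from -1 (shut) to 1 (fully open), set as the call begins (- or left out, the last holds). The fingers move at their own pace and stop on an object; FORCE is the grip in N (left out, the last holds). Time passes only in rows, so rows that do not move let the fingers close. It gives the time, the measured TCP pose, the force, the opening and the grip force at its end, in the units of the state.
- env.observe(): the state, without advancing time (a new reading comes with each control period).
- optics.get_image(name): name is "side" or "top" or "wrist"; returns the picture (384x512x3 uint8, red, green, blue); there is no depth.
- optics.calibration(name): a dict with "fov_y" (degrees; the focal length in pixels is half the picture's height over the tangent of half this angle, whatever the lens; pixels are square), "cx", "cy" (the principal point, pixels), "D" ([k1, k2, p1, p2, k3] as OpenCV has them; the pictures are not rectified), "T" (4x4, takes a point from camera to world coordinates). Camera axes: x right, y down, z forward; pixel columns grow to the right and rows downward; lengths in m; the calibration is good to about 2 mm. A picture is of the moment at which its call begins: read the wrist's pose just before it. calibration takes no time and is no camera call; for the wrist camera it gives the pose at the moment of the call.
- env.close_job(): hands the job in; it is judged then, once.
The state is a dict: "time_s": time; "q": joint angles; "qvel": joint speeds; "joint_efforts": joint torques, N m; "position": TCP position; "tool_rot": TCP orientation; "ft_force": force on the tool from outside, world axes, zero at the start; "wrist_torque": the same for the moment, N m; "grip_width": finger opening in m; "gripper_force": force on a finger pad.
Only numpy, scipy, OpenCV 4.12 (cv2) and the standard library are available. Lean on these libraries where they do the work, as an engineer would, in place of code of your own. Each camera call takes 0.05 s, during which the arm holds its last target. There are 200 camera calls.

## Working session

There is one attempt and no reset: what is moved stays moved. The work goes in short steps, Python scripts to look and compute and a shell command to move; the robot and the scene stay as the last step left them, time stands still between calls to the robot, and variables do not carry over. Pictures are saved under pics/ and viewed, at most 10 in all, crops included, and the job is handed in when it is done.

```bash
ls; mkdir -p pics; python3 - <<'E'
from rig import env, optics
import cv2,numpy as np
s=env.observe();print(s['time_s'],s['position'],s['tool_rot'],s['grip_width'],env.hold_point_z)
for n in('top','side'):
    im=optics.get_image(n);cv2.imwrite(f'pics/{n}0.png',im[:,:,::-1]);c=optics.calibration(n);print(n,c)
E
```

```text
pics
0.0 [0.23246436 0.49813519 0.23071095] [[-9.06123485e-01  4.23012336e-01 -8.90605383e-04]
 [ 4.23013152e-01  9.06122813e-01 -1.14923347e-03]
 [ 3.20857919e-04 -1.41808523e-03 -9.99998943e-01]] 0.08536427584533605 0.0187
top {'fov_y': 45.1959097889763, 'cx': 252.63537361739674, 'cy': 196.4279181717084, 'D': array([-0.10802502,  0.        ,  0.        ,  0.        ,  0.        ]), 'T': array([[ 0.01802728, -0.99489216,  0.09932068,  0.41093904],
       [-0.99983348, -0.01765652,  0.00461075, -0.01200387],
       [-0.00283354, -0.09938726, -0.99504479,  1.48280422],
       [ 0.        ,  0.        ,  0.        ,  1.        ]])}
side {'fov_y': 46.969674769801514, 'cx': 258.0609861549107, 'cy': 197.02901676396533, 'D': array([-0.08688152,  0.        ,  0.        ,  0.        ,  0.        ]), 'T': array([[-0.96248543, -0.19356537,  0.19014272,  0.31699945],
       [-0.27132938,  0.6904198 , -0.67059739,  0.85683695],
       [-0.00147386, -0.69703152, -0.71703897,  1.05199163],
       [ 0.        ,  0.        ,  0.        ,  1.        ]])}
```

View pics/top0.png

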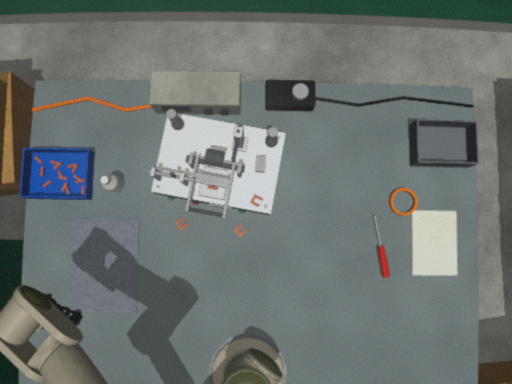

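View pics/side0.png

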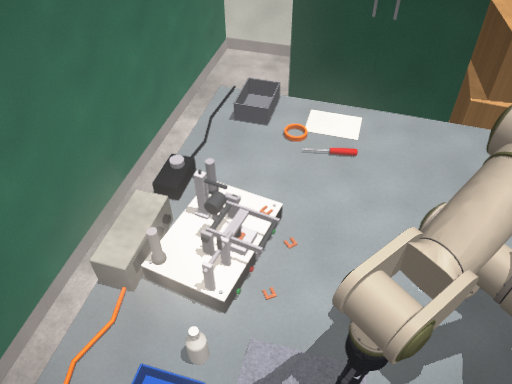

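The top view shows the fixture deck with corners near (168,114), (285,131), (272,213) and (152,192). The bolt is at left near (170,173) and the grip bar near (207,211). Next I'll measure the deck from the white mask.

```bash
cat > h.py <<'E'
from rig import env, optics
import cv2,numpy as np
def K(c,h=384):
    f=h/2/np.tan(np.radians(c['fov_y']/2)); return np.array([[f,0,c['cx']],[0,f,c['cy']],[0,0,1.]])
def cast(c,px,z):
    u=cv2.undistortPoints(np.array(px,float).reshape(-1,1,2),K(c),c['D']).reshape(-1,2)
    d=np.c_[u,np.ones(len(u))]@c['T'][:3,:3].T; o=c['T'][:3,3]
    return o+d*((z-o[2])/d[:,2])[:,None]
def proj(c,P):
    Ti=np.linalg.inv(c['T']); return cv2.projectPoints(np.array(P,float).reshape(-1,1,3),cv2.Rodrigues(Ti[:3,:3])[0],Ti[:3,3],K(c),c['D'])[0].reshape(-1,2)
def fix2w(F,P):
    x,y,a=F; P=np.atleast_2d(P); return np.c_[x+np.cos(a)*P[:,0]-np.sin(a)*P[:,1], y+np.sin(a)*P[:,0]+np.cos(a)*P[:,1], P[:,2]]
def feats(F):
    th=0
    L={'deck':[[-.11,-.19,.065],[.15,-.19,.065],[.15,.19,.065],[-.11,.19,.065]],'posts':[[.115,-.15,.185],[.115,.15,.185]],
    'knob':[[-.06,.106,.203]],'bar':[[-.145,-.051,.14],[-.145,.051,.14]],'rest':[[.088,-.055,.225]],'guides':[[-.06,.084,.173],[-.06,.171,.173]]}
    return {k:fix2w(F,v) for k,v in L.items()}
def overlay(c,im,F,box,s,fn):
    o=cv2.resize(im[box[1]:box[3],box[0]:box[2]],None,fx=s,fy=s,interpolation=cv2.INTER_CUBIC)[:,:,::-1].copy()
    for k,v in feats(F).items():
        for p in proj(c,v): cv2.circle(o,tuple(int(q) for q in ((p-box[:2]+.5)*s)),3,(0,0,255),1)
    cv2.imwrite(fn,o)
E
python3 - <<'E'
from h import *
im=cv2.imread('pics/top0.png')[:,:,::-1].copy();c=optics.calibration('top')
m=((im.min(2)>170)).astype(np.uint8); m=cv2.morphologyEx(m,cv2.MORPH_OPEN,np.ones((2,2)))
m[:, :145]=0; m[:,295:]=0; m[:105]=0; m[225:]=0
ys,xs=np.nonzero(m)
P=cast(c,np.c_[xs,ys],.065)[:,:2]
hull=cv2.convexHull(P.astype(np.float32)); r=cv2.minAreaRect(hull); print(r, cv2.boxPoints(r))
w,h=r[1]; B=cv2.boxPoints(r)
# long axis = fixture y (pointing +world y-ish)
e=[B[1]-B[0],B[2]-B[1]]; l=max(e,key=np.linalg.norm); l=l/np.linalg.norm(l); l*=np.sign(l[1])
a=np.arctan2(-l[0],l[1]); ctr=np.array(r[0]); o=ctr-.02*np.array([np.cos(a),np.sin(a)])
F=[o[0],o[1],a]; print(F,np.degrees(a))
overlay(c,im,F,(140,100,300,220),5,'pics/o1.png')
cs=optics.calibration('side'); overlay(cs,cv2.imread('pics/side0.png')[:,:,::-1],F,(130,140,300,310),3.5,'pics/o2.png')
E
```

```text
((0.6579538583755493, 0.10711617767810822), (0.3904799520969391, 0.2582983374595642), 80.34931945800781) [[ 0.49790218 -0.06371011]
 [ 0.7525451  -0.10701145]
 [ 0.81800556  0.27794248]
 [ 0.5633626   0.32124382]]
[np.float64(0.6382368970662355), np.float64(0.1104689973872155), np.float32(-0.1684363)] -9.650689
```

View pics/o1.png

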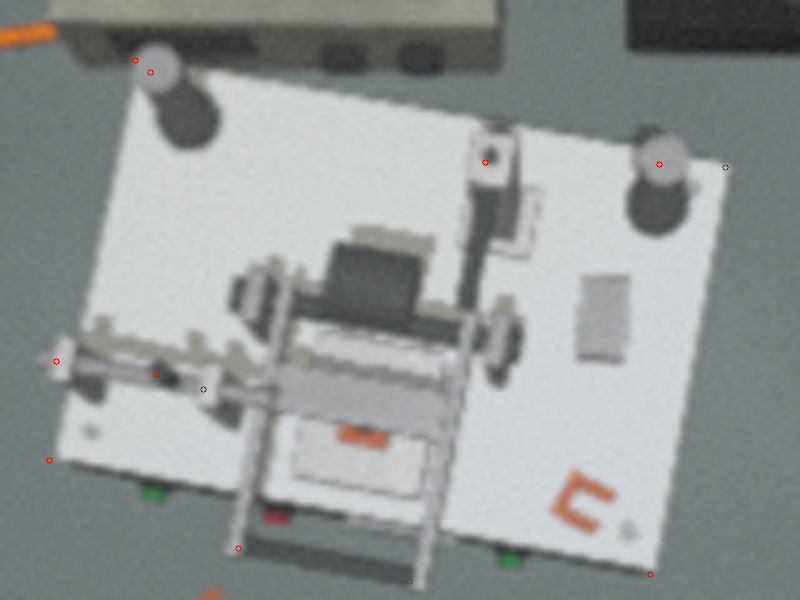

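View pics/o2.png

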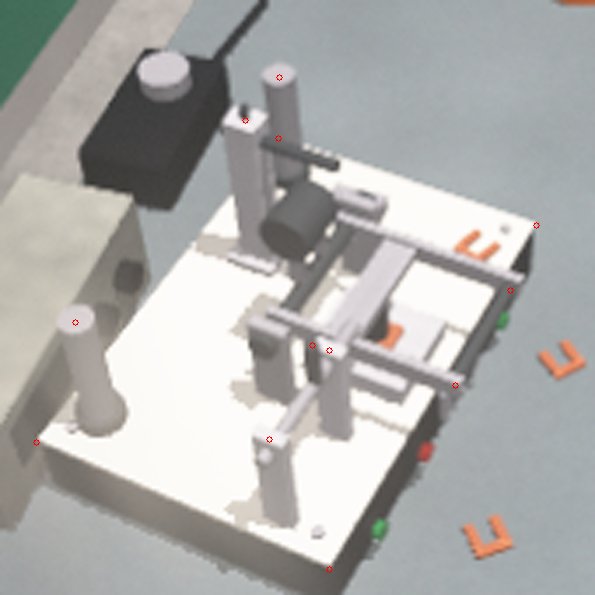

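The overlay shows the deck fit sits about 1.3 px left and 1 px low. In crop o1 the post tops are at (157,68) and (666,160), the rest top at (492,155) and the guide at (62,357). I'll refit on those tops and check against the side view.

```bash
python3 - <<'E'
from h import *
from scipy.optimize import least_squares
t=lambda L:np.array(L,float)/5+[140-.5+.0,100-.5]
P3=np.array([[.115,.15,.185],[.115,-.15,.185],[.088,-.055,.225],[-.06,.171,.173],[-.06,.084,.173],[-.11,-.19,.065],[-.11,.19,.065],[.15,-.19,.065]])
ut=t([[157,67],[665,159],[493,155],[62,357],[210,384],[656,571],[57,457],[728,163]])
us=np.array([[75,320],[280,72],[245,118],[268,436],[335,347],[535,225],[329,569]])/3.5+[130-.5,140-.5]; s3=np.vstack([P3[:5],P3[5:7]])
ct,cs=optics.calibration('top'),optics.calibration('side')
rt=lambda F:(proj(ct,fix2w(F,P3))-ut); rs=lambda F:(proj(cs,fix2w(F,s3))-us)
for n,f in(('t',rt),('s',rs),('both',None)):
    g=(lambda F:np.r_[rt(F).ravel(),rs(F).ravel()]) if f is None else (lambda F:f(F).ravel())
    r=least_squares(g,[.638,.11,-.168],loss='soft_l1'); print(n,r.x,np.degrees(r.x[2]),np.round(r.fun.reshape(-1,2),1).tolist())
F=r.x
np.save('F.npy',F); 
# rod tip estimate, side view crop (337,163): ray at height .205
tip=cast(cs,np.array([[337,163]])/3.5+[129.5,139.5],.205)[0]; d=tip[:2]-F[:2]; a=F[2]
print('rod tip fix',d@[np.cos(a),np.sin(a)],d@[-np.sin(a),np.cos(a)])
for k in('knob','bar'): print(k,feats(F)[k])
kn=np.array([[313,348]])/3.5+[129.5,139.5];print('knob side cast',cast(cs,kn,.203))
kt=np.array([[160,370]])/5+[139.5,99.5];print('knob top cast',cast(ct,kt,.203))
E
```

```text
t [ 0.64129039  0.10703088 -0.16703161] -9.57020627017919 [[-0.1, 0.1], [0.1, -0.1], [-0.2, 0.5], [0.2, 0.0], [-0.1, 0.0], [0.0, -0.4], [-0.4, -0.1], [0.5, -0.1]]
s [ 0.63903401  0.10826405 -0.17087737] -9.7905522801885 [[0.1, 0.0], [-0.0, 0.9], [0.1, 0.1], [0.4, 0.1], [-1.6, 0.2], [0.4, -0.4], [-0.0, -0.6]]
both [ 0.64033262  0.10738647 -0.1682505 ] -9.640043577591749 [[-0.2, 0.3], [0.0, 0.3], [-0.3, 0.9], [0.1, 0.3], [-0.2, 0.3], [-0.2, -0.0], [-0.6, 0.1], [0.4, 0.3], [-0.1, -0.2], [-0.5, 0.7], [-0.3, -0.2], [0.2, -0.3], [-1.9, -0.2], [-0.1, -0.7], [-0.2, -1.1]]
rod tip fix 0.007749789409695829 -0.058647587006059945
knob [[0.5989304  0.22193714 0.203     ]]
bar [[0.48883979 0.08138801 0.14      ]
 [0.50592048 0.1819477  0.14      ]]
knob side cast [[0.59575732 0.22697764 0.203     ]]
knob top cast [[0.59945675 0.22335761 0.203     ]]
```

```bash
cat > st.py <<'E'
from h import *
s=env.observe();F=np.load('F.npy');a=F[2];p=s['position'];d=p[:2]-F[:2];R=np.array([[np.cos(a),np.sin(a)],[-np.sin(a),np.cos(a)]])
r=np.r_[R@d,p[2]]; f=s['ft_force']; y=s['tool_rot'][:,1]
print('t',round(s['time_s'],2),'fixTCP mm',np.round(r*1e3,1),'ang',round(float(np.degrees(np.arctan2(y[1],y[0])-a)),2),'Ffix',np.round(np.r_[R@f[:2],f[2]],1),'w',round(s['grip_width']*1e3,1),'g',np.round(s['gripper_force'],1))
v=p-[F[0],F[1],.14-s['position'][2]+p[2]]
b=np.array([r[0],r[2]+.0187-.14]);print('bar r',round(float(np.hypot(*b))*1e3,1),'th',round(float(np.arctan2(b[1],-b[0])),3),'q6',round(s['q'][5],1))
E
python3 -c "
import numpy as np;np.save('F.npy',[.6405,.1073,-.168])"
python3 -m jog '[{"linear":[0,0,-0.3],"roll":1},{"linear":[0,0,-0.4],"roll":1},{"linear":[0,0,0],"roll":1},{"linear":[0,0,0],"roll":1},{"linear":[0,0,0],"roll":1},{"linear":[0,0,0],"roll":1},{"linear":[0,0,0],"roll":1},{"linear":[0,0,0],"roll":1},{"linear":[0,0,0],"roll":1},{"linear":[0,0,0],"roll":1},{"linear":[0,0,0],"roll":1},{"linear":[0,0,0],"roll":1}]'
python3 -m jog '[{"linear":[0,0,0],"roll":1},{"linear":[0,0,0],"roll":1},{"linear":[0,0,0],"roll":0.92},{"linear":[0,0,0],"roll":0},{"linear":[0,0,0],"roll":0}]'
python3 st.py
```

```text
time_s: 1.1
position: [0.2326, 0.4982, 0.2589]
tool_rot: [[-0.082, 0.997, -0.001], [0.997, 0.082, -0.001], [-0.001, -0.001, -1.0]]
ft_force: [0.3, -0.3, 0.5]
grip_width: 0.0857
gripper_force: 0.0
time_s: 1.52
position: [0.2326, 0.4983, 0.2591]
tool_rot: [[0.165, 0.986, -0.0], [0.986, -0.165, -0.0], [-0.001, -0.0, -1.0]]
ft_force: [0.3, 0.5, -0.0]
grip_width: 0.0853
gripper_force: 0.0
t 1.52 fixTCP mm [-467.5  317.3  259.1] ang 0.14 Ffix [ 0.2  0.6 -0. ] w 85.3 g 0.0
bar r 487.4 th 0.287 q6 62.1
```

```bash
python3 -m jog '[{"linear":[-0.35,0.6,0]},{"linear":[-0.45,0.85,0]},{"linear":[-0.45,0.85,0]},{"linear":[-0.45,0.85,0]},{"linear":[-0.45,0.85,0]},{"linear":[-0.45,0.85,0]},{"linear":[-0.45,0.85,0]},{"linear":[-0.45,0.85,0]},{"linear":[-0.45,0.85,0]},{"linear":[-0.45,0.85,0]},{"linear":[-0.45,0.85,0]},{"linear":[-0.4,0.8,0]}]' >/dev/null
python3 -m jog '[{"linear":[0,0.25,0]},{"linear":[0,0,0]},{"linear":[0,0,0]}]' >/dev/null
python3 st.py; python3 - <<'E'
from h import *
F=np.load('F.npy');c=optics.calibration('wrist');im=optics.get_image('wrist')
overlay(c,im,F,(0,0,512,384),1.5,'pics/w1.png'); cv2.imwrite('pics/w1raw.png',im[:,:,::-1])
print({k:proj(c,v).round(0).tolist() for k,v in feats(F).items()})
E
```

```text
t 1.52 fixTCP mm [-467.5  317.3  259.1] ang 0.14 Ffix [ 0.2  0.6 -0. ] w 85.3 g 0.0
bar r 487.4 th 0.287 q6 62.1
{'deck': [[450.0, 437.0], [591.0, 437.0], [695.0, 257.0], [511.0, 257.0]], 'posts': [[676.0, 518.0], [816.0, 353.0]], 'knob': [[653.0, 401.0]], 'bar': [[482.0, 433.0], [503.0, 381.0]], 'rest': [[744.0, 521.0]], 'guides': [[609.0, 388.0], [643.0, 328.0]]}invalid input
invalid input
```

View pics/w1.png

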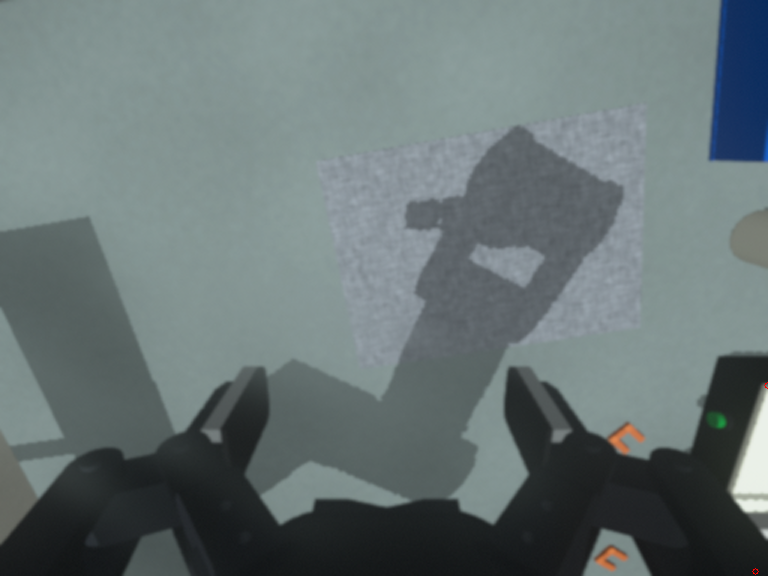

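The moves were refused because the roll key was missing, so the robot hasn't moved. The picture shows only the table, with clips near (625,437) and (610,557) and the fixture edge at right. I'll repeat the moves with roll included.

```bash
python3 -m jog '[{"linear":[-0.35,0.6,0],"roll":0},{"linear":[-0.45,0.85,0],"roll":0},{"linear":[-0.45,0.85,0],"roll":0},{"linear":[-0.45,0.85,0],"roll":0},{"linear":[-0.45,0.85,0],"roll":0},{"linear":[-0.45,0.85,0],"roll":0},{"linear":[-0.45,0.85,0],"roll":0},{"linear":[-0.45,0.85,0],"roll":0},{"linear":[-0.45,0.85,0],"roll":0},{"linear":[-0.45,0.85,0],"roll":0},{"linear":[-0.45,0.85,0],"roll":0},{"linear":[-0.4,0.8,0],"roll":0}]' >/dev/null
python3 -m jog '[{"linear":[0,0.25,0],"roll":0},{"linear":[0,0,0],"roll":0},{"linear":[0,0,0],"roll":0}]' >/dev/null
python3 st.py; python3 - <<'E'
from h import *
F=np.load('F.npy');c=optics.calibration('wrist');im=optics.get_image('wrist')
overlay(c,im,F,(0,0,512,384),1.5,'pics/w2.png')
print({k:proj(c,v).round(0).tolist() for k,v in feats(F).items()})
E
```

```text
t 2.82 fixTCP mm [-61.5 107.2 258.7] ang 0.05 Ffix [-0.7  0.  -0.6] w 85.4 g 0.0
bar r 150.6 th 1.15 q6 19.4
{'deck': [[226.0, 349.0], [389.0, 349.0], [439.0, 98.0], [215.0, 97.0]], 'posts': [[411.0, 413.0], [479.0, 150.0]], 'knob': [[258.0, 210.0]], 'bar': [[186.0, 313.0], [178.0, 235.0]], 'rest': [[424.0, 388.0]], 'guides': [[258.0, 220.0], [258.0, 121.0]]}
```

View pics/w2.png

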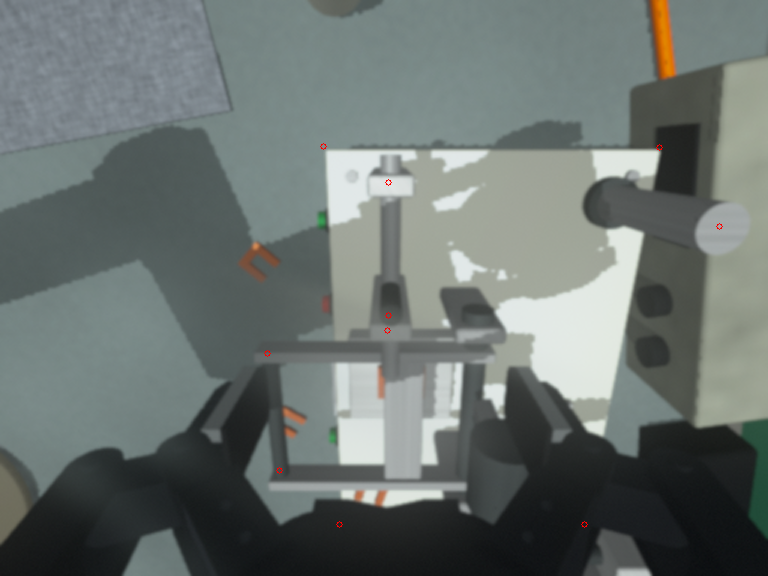

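The wrist view confirms the pose. The knob is dark at about (390,300) against a prediction of (387,315), so it sits about 5 mm farther along +y. The left bar end also matches. I'll descend and grip the knob.

```bash
python3 -m jog '[{"linear":[0.1,0.05,0.3],"roll":0},{"linear":[0,0,0.5],"roll":0},{"linear":[0,0,0.5],"roll":0},{"linear":[0,0,0.4],"roll":0},{"linear":[0,0,0.27],"roll":0},{"linear":[0,0,0],"roll":0}]' - 20 >/dev/null
python3 st.py
python3 -m jog '[{"linear":[0,0,0],"roll":0},{"linear":[0,0,0],"roll":0},{"linear":[0,0,0],"roll":0},{"linear":[0,0,0],"roll":0},{"linear":[0,0,0],"roll":0},{"linear":[0,0,0],"roll":0},{"linear":[0,0,0],"roll":0},{"linear":[0,0,0],"roll":0}]' -1 20 >/dev/null
python3 st.py
```

```text
t 3.37 fixTCP mm [-61.6 111.9 177.5] ang 0.11 Ffix [0.9 0.4 0.4] w 85.7 g 0.0
bar r 83.4 th 0.74 q6 19.8
t 4.03 fixTCP mm [-59.1 111.3 180.9] ang -0.01 Ffix [ 1.5 -0.2  1.6] w 10.7 g 20.5
bar r 84.0 th 0.79 q6 19.8
```

```bash
python3 -m jog '[{"linear":[0.05,0,0],"roll":0},{"linear":[0.1,0,0],"roll":0},{"linear":[0.1,0,0],"roll":0},{"linear":[0.1,0,0],"roll":0},{"linear":[0.1,0,0],"roll":0},{"linear":[0.1,0,0],"roll":0},{"linear":[0.05,0,0],"roll":0},{"linear":[0,0,0],"roll":0}]' >/dev/null; python3 st.py
python3 -m jog '[{"linear":[0.05,0,0],"roll":0},{"linear":[0.05,0,0],"roll":0},{"linear":[0,0,0],"roll":0}]' >/dev/null; python3 st.py
python3 -m jog '[{"linear":[0.05,0,0],"roll":0},{"linear":[0,0,0],"roll":0}]' >/dev/null; python3 st.py
```

```text
t 4.7 fixTCP mm [-59.2 136.3 180.9] ang 0.03 Ffix [2.5 0.1 5.4] w 11.2 g 20.8
bar r 84.0 th 0.789 q6 21.8
t 4.95 fixTCP mm [-59.2 140.  180.9] ang 0.02 Ffix [3.4 0.2 5.1] w 11.1 g 20.8
bar r 84.0 th 0.789 q6 22.2
t 5.12 fixTCP mm [-59.2 141.9 180.9] ang 0.01 Ffix [ 2.9 -1.4  5.7] w 10.9 g 20.8
bar r 84.0 th 0.789 q6 22.3
```

```bash
for i in 1; do python3 -m jog '[{"linear":[0.05,0,0],"roll":0},{"linear":[0,0,0],"roll":0}]' >/dev/null; python3 st.py|head -1
python3 -m jog '[{"linear":[0.05,0,0],"roll":0},{"linear":[0,0,0],"roll":0}]' >/dev/null; python3 st.py|head -1
python3 -m jog '[{"linear":[0.05,0,0],"roll":0},{"linear":[0,0,0],"roll":0}]' >/dev/null; python3 st.py|head -1; done
```

```text
t 5.28 fixTCP mm [-59.2 143.3 180.9] ang -0.01 Ffix [ 2.7 -4.5  5.6] w 10.9 g 20.9
t 5.45 fixTCP mm [-59.2 143.5 180.8] ang -0.07 Ffix [  2.4 -13.4   7.3] w 10.9 g 21.0
t 5.62 fixTCP mm [-59.1 143.6 180.8] ang -0.14 Ffix [ -0.3 -23.2   8.6] w 11.1 g 21.1
```

```bash
python3 -m jog '[{"linear":[-0.08,0,0],"roll":0},{"linear":[0,0,0],"roll":0}]' >/dev/null; python3 st.py|head -1
python3 -m jog '[{"linear":[0,0,0],"roll":0},{"linear":[0,0,0],"roll":0},{"linear":[0,0,0],"roll":0},{"linear":[0,0,0],"roll":0},{"linear":[0,0,0],"roll":0},{"linear":[0,0,0],"roll":0}]' 0.3 >/dev/null;python3 st.py|head -1
python3 -m jog '[{"linear":[0,0,-0.4],"roll":0},{"linear":[0,0,-0.7],"roll":0},{"linear":[0,0,-0.7],"roll":0},{"linear":[0,0,-0.4],"roll":0},{"linear":[0,0,0],"roll":0}]' >/dev/null;python3 st.py|head -1
python3 - <<'E'
from h import *
F=np.load('F.npy');c=optics.calibration('wrist');im=optics.get_image('wrist')
print([proj(c,fix2w(F,[[-.06,y,.203]])).round(1).tolist() for y in(.106,.14)])
overlay(c,im,F,(0,0,512,384),1.5,'pics/w3.png')
E
```

```text
t 5.78 fixTCP mm [-59.2 143.3 180.9] ang -0.05 Ffix [ 3.2 -7.   5.7] w 10.8 g 20.8
t 6.28 fixTCP mm [-59.7 144.3 180.3] ang 0.01 Ffix [0.3 0.7 0.6] w 55.6 g 0.0
t 6.7 fixTCP mm [-58.7 144.7 272.8] ang 0.01 Ffix [0.4 1.2 0.1] w 55.4 g 0.0
[[[254.2, 243.8]], [[254.1, 207.5]]]
```

View pics/w3.png

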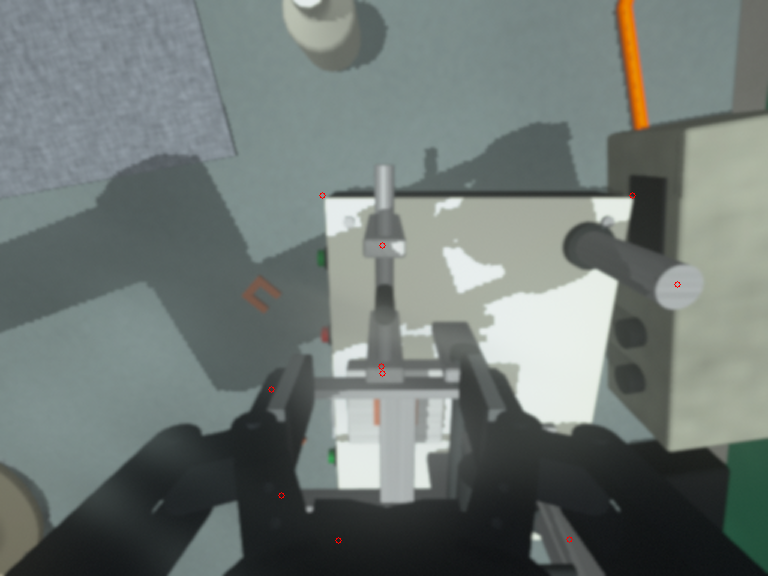

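The picture shows the knob top at about (384,309), matching the fully back prediction of (381,311), and the rod sticks out past the outer guide. Now to the grip bar.

```bash
python3 -m jog '[{"linear":[-0.4,-0.25,0],"roll":0},{"linear":[-0.7,-0.4,0],"roll":0},{"linear":[-0.75,-0.5,0],"roll":0},{"linear":[-0.75,-0.5,0],"roll":0},{"linear":[-0.6,-0.35,0],"roll":0},{"linear":[-0.42,-0.15,0],"roll":0},{"linear":[0,0,0],"roll":0}]' >/dev/null;python3 st.py|head -1
python3 -m jog '[{"linear":[0,0,0.4],"roll":0},{"linear":[0,0,0.8],"roll":0},{"linear":[0,0,0.6],"roll":0},{"linear":[0,0,0],"roll":0}]' >/dev/null;python3 st.py|head -1
python3 - <<'E'
from h import *
F=np.load('F.npy');c=optics.calibration('wrist');im=optics.get_image('wrist')
overlay(c,im,F,(0,0,512,384),1.5,'pics/w4.png')
E
```

```text
t 7.33 fixTCP mm [-147.1   -2.9  267.7] ang -0.13 Ffix [-0.4  0.3 -0.3] w 55.2 g 0.0
t 7.67 fixTCP mm [-147.7   -0.7  191.4] ang 0.0 Ffix [-0.7  0.2 -0.1] w 55.4 g 0.0
```

View pics/w4.png

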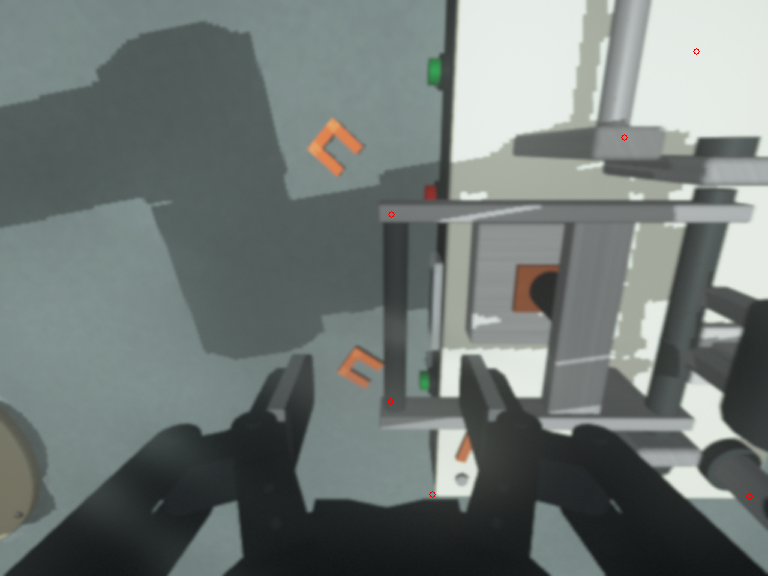

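The picture shows the bar spanning rows 215 to 405 at column 395, against a predicted 390, so it is about 2.5 mm farther in x. I'll adjust for that, descend and pinch the bar lightly.

```bash
python3 -m jog '[{"linear":[0,0.1,0.2],"roll":0},{"linear":[0,0,0.5],"roll":0},{"linear":[0,0,0.5],"roll":0},{"linear":[0,0,0.4],"roll":0},{"linear":[0,0,0.15],"roll":0},{"linear":[0,0,0],"roll":0}]' >/dev/null;python3 st.py|head -1
python3 -m jog '[{"linear":[0,0,0],"roll":0},{"linear":[0,0,0],"roll":0},{"linear":[0,0,0],"roll":0},{"linear":[0,0,0],"roll":0},{"linear":[0,0,0],"roll":0},{"linear":[0,0,0],"roll":0},{"linear":[0,0,0],"roll":0}]' -1 20 >/dev/null;python3 st.py
```

```text
t 8.22 fixTCP mm [-141.2   -0.5  126.1] ang 0.0 Ffix [ 0.3 -0.3  0.3] w 55.8 g 0.0
t 8.8 fixTCP mm [-143.9   -0.5  127.2] ang 0.03 Ffix [-12.3  -0.1   8.6] w 10.8 g 21.9
bar r 144.0 th 0.041 q6 11.1
```

```bash
python3 -m jog '[{"linear":[0,0,0],"roll":0},{"linear":[0,0,0],"roll":0},{"linear":[0,0,0],"roll":0},{"linear":[0,-0.05,0.1],"roll":0},{"linear":[0,0,0.04],"roll":0},{"linear":[0,0,0],"roll":0}]' 0.1 >/dev/null;python3 st.py|head -1
python3 -m jog '[{"linear":[0,0,0],"roll":0},{"linear":[0,0,0],"roll":0},{"linear":[0,0,0],"roll":0},{"linear":[0,0,0],"roll":0},{"linear":[0,0,0],"roll":0},{"linear":[0,0,0],"roll":0},{"linear":[0,0,0],"roll":0}]' -1 20 >/dev/null;python3 st.py
```

```text
t 9.3 fixTCP mm [-143.7   -0.7  120.4] ang -0.01 Ffix [ 0.7 -0.3  1. ] w 46.9 g 0.0
t 9.88 fixTCP mm [-144.    -0.7  120.9] ang 0.0 Ffix [-5.4 -0.1  3.5] w 11.4 g 20.0
bar r 144.0 th -0.003 q6 11.1
```

```bash
python3 -m jog '[{"linear":[0,-0.015,-0.18],"roll":0},{"linear":[0,0.014,-0.18],"roll":0},{"linear":[0,0.023,-0.18],"roll":0},{"linear":[0,0.032,-0.178],"roll":0},{"linear":[0,0.04,-0.176],"roll":0},{"linear":[0,0.049,-0.174],"roll":0},{"linear":[0,0,0],"roll":0},{"linear":[0,0,0],"roll":0}]' >/dev/null;python3 st.py
```

```text
t 10.55 fixTCP mm [-138.    -0.7  163.9] ang 0.0 Ffix [-3.8  0.9  0. ] w 11.2 g 19.8
bar r 144.4 th 0.3 q6 11.0
```

```bash
python3 -m jog '[{"linear":[0,0.058,-0.172],"roll":0},{"linear":[0,0.066,-0.169],"roll":0},{"linear":[0,0.075,-0.165],"roll":0},{"linear":[0,0.083,-0.161],"roll":0},{"linear":[0,0.091,-0.157],"roll":0},{"linear":[0,0.098,-0.152],"roll":0},{"linear":[0,0.106,-0.147],"roll":0},{"linear":[0,0.113,-0.141],"roll":0},{"linear":[0,0.12,-0.136],"roll":0},{"linear":[0,0.127,-0.129],"roll":0},{"linear":[0,0.133,-0.123],"roll":0},{"linear":[0,0.139,-0.116],"roll":0}]' >/dev/null;python3 st.py
python3 -m jog '[{"linear":[0,0,0],"roll":0},{"linear":[0,0,0],"roll":0}]' >/dev/null;python3 st.py
```

```text
t 11.55 fixTCP mm [-90.2  -0.6 237.1] ang 0.03 Ffix [-9.6 -0.1 12. ] w 11.2 g 20.5
bar r 146.8 th 0.909 q6 10.0
t 11.72 fixTCP mm [-89.8  -0.6 237.3] ang 0.01 Ffix [-12.5  -1.2  15.3] w 10.9 g 20.8
bar r 146.7 th 0.912 q6 10.0
```

```bash
python3 -m jog '[{"linear":[0,-0.04,-0.05],"roll":0},{"linear":[0,0,0],"roll":0}]' >/dev/null;python3 st.py
python3 -m jog '[{"linear":[0,0.145,-0.109],"roll":0},{"linear":[0,0.15,-0.102],"roll":0},{"linear":[0,0.155,-0.094],"roll":0},{"linear":[0,0.159,-0.086],"roll":0},{"linear":[0,0,0],"roll":0},{"linear":[0,0,0],"roll":0}]' >/dev/null;python3 st.py
```

```text
t 11.88 fixTCP mm [-90.2  -0.6 237.2] ang -0.01 Ffix [0.1 0.3 0.5] w 11.1 g 20.5
bar r 146.9 th 0.909 q6 10.1
t 12.38 fixTCP mm [-65.8  -0.6 252.6] ang -0.01 Ffix [-0.3  1.7  5. ] w 11.3 g 21.2
bar r 146.9 th 1.106 q6 9.7
```

```bash
cat > chk.py <<'E'
import sys
from h import *
s=env.observe();F=np.load('F.npy');a=F[2];p=s['position'];d=p[:2]-F[:2];R=np.array([[np.cos(a),np.sin(a)],[-np.sin(a),np.cos(a)]])
x=R@d; f=R@s['ft_force'][:2]; fz=s['ft_force'][2]
bx,bz=x[0]-.001,p[2]+.0187-.14; th=np.arctan2(bz,-bx)
ft=f[0]*np.sin(th)+fz*np.cos(th); fr=-f[0]*np.cos(th)+fz*np.sin(th)
print('t%.2f th %.3f r %.1f Ft %.1f Fr %.1f w %.1f x %.1f z %.1f'%(s['time_s'],th,np.hypot(bx,bz)*1e3,ft,fr,s['grip_width']*1e3,x[0]*1e3,p[2]*1e3))
sys.exit(int(ft<-float(sys.argv[1])))
E
C="python3 chk.py 3.5"
python3 -m jog '[{"linear":[0,0.033,-0.016],"roll":0},{"linear":[0,0.033,-0.016],"roll":0}]' >/dev/null; $C && python3 -m jog '[{"linear":[0,0.033,-0.015],"roll":0},{"linear":[0,0.033,-0.015],"roll":0}]' >/dev/null; $C && python3 -m jog '[{"linear":[0,0.033,-0.014],"roll":0},{"linear":[0,0.033,-0.014],"roll":0}]' >/dev/null; $C && python3 -m jog '[{"linear":[0,0.034,-0.014],"roll":0},{"linear":[0,0.034,-0.014],"roll":0}]' >/dev/null; $C && python3 -m jog '[{"linear":[0,0.034,-0.013],"roll":0},{"linear":[0,0.034,-0.013],"roll":0}]' >/dev/null; $C
```

```text
t12.55 th 1.115 r 147.3 Ft 0.1 Fr 6.0 w 11.1 x -63.9 z 253.6
t12.72 th 1.134 r 147.3 Ft 0.2 Fr 6.5 w 11.3 x -61.3 z 254.7
t12.88 th 1.154 r 147.2 Ft -0.2 Fr 6.8 w 10.9 x -58.6 z 255.9
t13.05 th 1.174 r 147.1 Ft -0.5 Fr 5.9 w 11.2 x -55.9 z 257.0
t13.22 th 1.194 r 147.0 Ft -0.9 Fr 6.4 w 11.2 x -53.1 z 258.0
```

```bash
C="python3 chk.py 3"
python3 -m jog '[{"linear":[0,0.034,-0.014],"roll":0},{"linear":[0,0.034,-0.014],"roll":0}]' >/dev/null; $C && python3 -m jog '[{"linear":[0,0.034,-0.013],"roll":0},{"linear":[0,0.034,-0.013],"roll":0}]' >/dev/null && $C && python3 -m jog '[{"linear":[0,0.034,-0.012],"roll":0},{"linear":[0,0.034,-0.012],"roll":0}]' >/dev/null && $C && python3 -m jog '[{"linear":[0,0.035,-0.011],"roll":0},{"linear":[0,0.035,-0.011],"roll":0}]' >/dev/null && $C && python3 -m jog '[{"linear":[0,0.035,-0.011],"roll":0},{"linear":[0,0,0],"roll":0}]' >/dev/null && $C && python3 -m jog '[{"linear":[0,0.035,-0.01],"roll":0},{"linear":[0,0,0],"roll":0}]' >/dev/null && $C && python3 -m jog '[{"linear":[0,0.035,-0.01],"roll":0},{"linear":[0,0,0],"roll":0}]' >/dev/null && $C
```

```text
t13.38 th 1.214 r 147.0 Ft 0.2 Fr 4.2 w 11.6 x -50.4 z 259.0
t13.55 th 1.233 r 146.9 Ft 1.2 Fr -2.8 w 11.5 x -47.7 z 259.9
t13.72 th 1.252 r 146.8 Ft 0.5 Fr 0.8 w 10.8 x -45.0 z 260.7
t13.88 th 1.272 r 146.7 Ft 0.3 Fr 1.8 w 10.8 x -42.2 z 261.5
t14.05 th 1.283 r 146.7 Ft 0.3 Fr -0.3 w 11.1 x -40.6 z 261.9
t14.22 th 1.292 r 146.8 Ft 0.5 Fr -1.2 w 11.0 x -39.3 z 262.4
t14.38 th 1.303 r 146.9 Ft -0.1 Fr -0.5 w 11.3 x -37.9 z 262.9
```

```bash
C="python3 chk.py 2.5"
python3 -m jog '[{"linear":[0,0.03,-0.008],"roll":0},{"linear":[0,0,0],"roll":0}]' >/dev/null; $C && python3 -m jog '[{"linear":[0,0.03,-0.008],"roll":0},{"linear":[0,0,0],"roll":0}]' >/dev/null && $C && python3 -m jog '[{"linear":[0,0.03,-0.007],"roll":0},{"linear":[0,0,0],"roll":0}]' >/dev/null && $C && python3 -m jog '[{"linear":[0,0.03,-0.007],"roll":0},{"linear":[0,0,0],"roll":0}]' >/dev/null && $C && python3 -m jog '[{"linear":[0,0.03,-0.007],"roll":0},{"linear":[0,0,0],"roll":0}]' >/dev/null && $C && python3 -m jog '[{"linear":[0,0.03,-0.006],"roll":0},{"linear":[0,0,0],"roll":0}]' >/dev/null && $C && python3 -m jog '[{"linear":[0,0.03,-0.006],"roll":0},{"linear":[0,0,0],"roll":0}]' >/dev/null && $C && python3 -m jog '[{"linear":[0,0.03,-0.006],"roll":0},{"linear":[0,0,0],"roll":0}]' >/dev/null && $C && python3 -m jog '[{"linear":[0,0.03,-0.005],"roll":0},{"linear":[0,0,0],"roll":0}]' >/dev/null && $C && python3 -m jog '[{"linear":[0,0.03,-0.005],"roll":0},{"linear":[0,0,0],"roll":0}]' >/dev/null && $C
```

```text
t14.55 th 1.311 r 146.9 Ft 1.3 Fr -2.0 w 10.9 x -36.8 z 263.2
t14.72 th 1.320 r 147.0 Ft 1.3 Fr 0.4 w 10.7 x -35.5 z 263.6
t14.88 th 1.328 r 147.0 Ft 0.5 Fr 0.1 w 11.2 x -34.4 z 263.9
t15.05 th 1.337 r 147.1 Ft 0.9 Fr -1.0 w 11.0 x -33.1 z 264.3
t15.22 th 1.345 r 147.1 Ft 0.4 Fr 0.6 w 11.3 x -32.0 z 264.6
t15.38 th 1.353 r 147.0 Ft 0.6 Fr -0.9 w 11.4 x -30.7 z 264.8
t15.55 th 1.361 r 147.0 Ft 0.7 Fr 0.4 w 11.1 x -29.6 z 265.1
t15.72 th 1.370 r 146.9 Ft 0.9 Fr 0.4 w 11.0 x -28.3 z 265.2
t15.88 th 1.378 r 146.9 Ft 0.5 Fr 0.6 w 11.1 x -27.2 z 265.5
t16.05 th 1.386 r 146.8 Ft 0.8 Fr 0.3 w 10.8 x -25.9 z 265.6
```

```bash
C="python3 chk.py 2"
python3 -m jog '[{"linear":[0,0.025,-0.005],"roll":0},{"linear":[0,0,0],"roll":0}]' >/dev/null; $C && python3 -m jog '[{"linear":[0,0.025,-0.005],"roll":0},{"linear":[0,0,0],"roll":0}]' >/dev/null && $C && python3 -m jog '[{"linear":[0,0.025,-0.004],"roll":0},{"linear":[0,0,0],"roll":0}]' >/dev/null && $C && python3 -m jog '[{"linear":[0,0.025,-0.004],"roll":0},{"linear":[0,0,0],"roll":0}]' >/dev/null && $C && python3 -m jog '[{"linear":[0,0.025,-0.004],"roll":0},{"linear":[0,0,0],"roll":0}]' >/dev/null && $C && python3 -m jog '[{"linear":[0,0.025,-0.004],"roll":0},{"linear":[0,0,0],"roll":0}]' >/dev/null && $C && python3 -m jog '[{"linear":[0,0.025,-0.003],"roll":0},{"linear":[0,0,0],"roll":0}]' >/dev/null && $C && python3 -m jog '[{"linear":[0,0.025,-0.003],"roll":0},{"linear":[0,0,0],"roll":0}]' >/dev/null && $C && python3 -m jog '[{"linear":[0,0.025,-0.003],"roll":0},{"linear":[0,0,0],"roll":0}]' >/dev/null && $C && python3 -m jog '[{"linear":[0,0.025,-0.003],"roll":0},{"linear":[0,0,0],"roll":0}]' >/dev/null && $C && python3 -m jog '[{"linear":[0,0.025,-0.002],"roll":0},{"linear":[0,0,0],"roll":0}]' >/dev/null && $C && python3 -m jog '[{"linear":[0,0.025,-0.002],"roll":0},{"linear":[0,0,0],"roll":0}]' >/dev/null && $C && python3 -m jog '[{"linear":[0,0.025,-0.002],"roll":0},{"linear":[0,0,0],"roll":0}]' >/dev/null && $C && python3 -m jog '[{"linear":[0,0.025,-0.002],"roll":0},{"linear":[0,0,0],"roll":0}]' >/dev/null && $C
```

```text
t16.22 th 1.393 r 146.8 Ft 0.7 Fr 0.2 w 11.4 x -25.0 z 265.8
t16.38 th 1.400 r 146.9 Ft 0.4 Fr 0.2 w 11.2 x -23.9 z 266.1
t16.55 th 1.407 r 146.9 Ft 1.0 Fr 0.9 w 11.3 x -23.0 z 266.2
t16.72 th 1.414 r 146.8 Ft 1.5 Fr 0.4 w 10.9 x -22.0 z 266.3
t16.88 th 1.421 r 146.8 Ft 0.7 Fr -0.3 w 11.0 x -21.0 z 266.5
t17.05 th 1.427 r 146.8 Ft 0.9 Fr -1.0 w 11.1 x -20.0 z 266.6
t17.22 th 1.435 r 146.9 Ft 1.1 Fr 1.3 w 11.3 x -18.9 z 266.8
t17.38 th 1.441 r 146.9 Ft 1.1 Fr 1.8 w 11.1 x -18.0 z 267.0
t17.55 th 1.448 r 146.8 Ft 1.1 Fr 0.1 w 11.0 x -16.9 z 267.0
t17.72 th 1.455 r 146.8 Ft -0.1 Fr 0.7 w 11.5 x -16.0 z 267.1
t17.88 th 1.462 r 146.7 Ft 1.1 Fr -0.2 w 10.9 x -15.0 z 267.2
t18.05 th 1.469 r 146.7 Ft 1.3 Fr 0.0 w 11.3 x -14.0 z 267.3
t18.22 th 1.475 r 146.6 Ft 1.7 Fr -0.2 w 11.2 x -13.0 z 267.3
t18.38 th 1.482 r 146.6 Ft 1.5 Fr -0.4 w 11.4 x -12.0 z 267.4
```

```bash
C="python3 chk.py 1.5"
python3 -m jog '[{"linear":[0,0.025,-0.003],"roll":0},{"linear":[0,0,0],"roll":0}]' >/dev/null; $C && python3 -m jog '[{"linear":[0,0.025,-0.002],"roll":0},{"linear":[0,0,0],"roll":0}]' >/dev/null && $C && python3 -m jog '[{"linear":[0,0.025,-0.002],"roll":0},{"linear":[0,0,0],"roll":0}]' >/dev/null && $C && python3 -m jog '[{"linear":[0,0.025,-0.002],"roll":0},{"linear":[0,0,0],"roll":0}]' >/dev/null && $C && python3 -m jog '[{"linear":[0,0.025,-0.001],"roll":0},{"linear":[0,0,0],"roll":0}]' >/dev/null && $C && python3 -m jog '[{"linear":[0,0.025,-0.001],"roll":0},{"linear":[0,0,0],"roll":0}]' >/dev/null && $C && python3 -m jog '[{"linear":[0,0.025,-0.001],"roll":0},{"linear":[0,0,0],"roll":0}]' >/dev/null && $C && python3 -m jog '[{"linear":[0,0.025,-0.001],"roll":0},{"linear":[0,0,0],"roll":0}]' >/dev/null && $C && python3 -m jog '[{"linear":[0,0.025,0],"roll":0},{"linear":[0,0,0],"roll":0}]' >/dev/null && $C && python3 -m jog '[{"linear":[0,0.025,0],"roll":0},{"linear":[0,0,0],"roll":0}]' >/dev/null && $C && python3 -m jog '[{"linear":[0,0.025,0],"roll":0},{"linear":[0,0,0],"roll":0}]' >/dev/null && $C && python3 -m jog '[{"linear":[0,0.025,0],"roll":0},{"linear":[0,0,0],"roll":0}]' >/dev/null && $C && python3 -m jog '[{"linear":[0,0.025,0],"roll":0},{"linear":[0,0,0],"roll":0}]' >/dev/null && $C && python3 -m jog '[{"linear":[0,0.025,0],"roll":0},{"linear":[0,0,0],"roll":0}]' >/dev/null && $C
```

```text
t18.55 th 1.488 r 146.6 Ft 0.6 Fr -1.4 w 11.0 x -11.1 z 267.4
t18.72 th 1.496 r 146.8 Ft 0.2 Fr -0.8 w 11.1 x -10.0 z 267.6
t18.88 th 1.500 r 146.8 Ft -2.0 Fr -0.2 w 11.6 x -9.4 z 267.7
```

```bash
C="python3 chk.py 9"
python3 -m jog '[{"linear":[0,0,0],"roll":0},{"linear":[0,0,0],"roll":0}]' >/dev/null; $C; python3 -m jog '[{"linear":[0,0.012,0],"roll":0},{"linear":[0,0,0],"roll":0},{"linear":[0,0,0],"roll":0}]' >/dev/null; $C;python3 -m jog '[{"linear":[0,0,0],"roll":0}]' >/dev/null; $C
```

```text
t19.05 th 1.500 r 146.7 Ft -3.3 Fr -0.2 w 11.4 x -9.4 z 267.7
t19.30 th 1.502 r 146.7 Ft -5.8 Fr 1.1 w 11.0 x -9.2 z 267.7
t19.38 th 1.501 r 146.8 Ft -5.3 Fr 1.7 w 10.8 x -9.2 z 267.7
```

Contact with the stop is clear: θ stays at 1.50 while the force rises. I'll ease back slightly, hold a moment, then release.

```bash
C="python3 chk.py 9"
python3 -m jog '[{"linear":[0,-0.01,0],"roll":0},{"linear":[0,0,0],"roll":0},{"linear":[0,0,0],"roll":0},{"linear":[0,0,0],"roll":0},{"linear":[0,0,0],"roll":0},{"linear":[0,0,0],"roll":0},{"linear":[0,0,0],"roll":0},{"linear":[0,0,0],"roll":0},{"linear":[0,0,0],"roll":0},{"linear":[0,0,0],"roll":0},{"linear":[0,0,0],"roll":0},{"linear":[0,0,0],"roll":0}]' >/dev/null; $C
python3 -m jog '[{"linear":[0,0,0],"roll":0},{"linear":[0,0,0],"roll":0},{"linear":[0,0,0],"roll":0},{"linear":[0,0,0],"roll":0},{"linear":[0,0,0],"roll":0},{"linear":[0,0,0],"roll":0},{"linear":[0,0,0],"roll":0},{"linear":[0,0,0],"roll":0}]' 0.2 >/dev/null; $C
python3 -m jog '[{"linear":[0,0,-0.15],"roll":0},{"linear":[0,0,-0.4],"roll":0},{"linear":[0,0,-0.6],"roll":0},{"linear":[0,0,-0.6],"roll":0},{"linear":[0,0,-0.3],"roll":0},{"linear":[0,0,0],"roll":0},{"linear":[0,0,0],"roll":0},{"linear":[0,0,0],"roll":0}]' >/dev/null; $C
python3 - <<'E'
from h import *
a=optics.get_image('side')[130:320,120:310];b=optics.get_image('top')[100:240,140:300]
A=cv2.resize(a,(400,400));B=cv2.resize(b,(400,350));B=np.vstack([B,np.zeros((50,400,3),np.uint8)])
cv2.imwrite('pics/end.png',np.hstack([A,B])[:,:,::-1])
E
```

```text
t20.38 th 1.501 r 146.8 Ft -4.7 Fr 1.0 w 11.3 x -9.2 z 267.7
t21.05 th 1.503 r 146.8 Ft -0.7 Fr -0.3 w 50.9 x -9.0 z 267.7
t21.72 th 1.526 r 227.4 Ft -0.2 Fr 0.4 w 51.2 x -9.3 z 348.5
```

View pics/end.png

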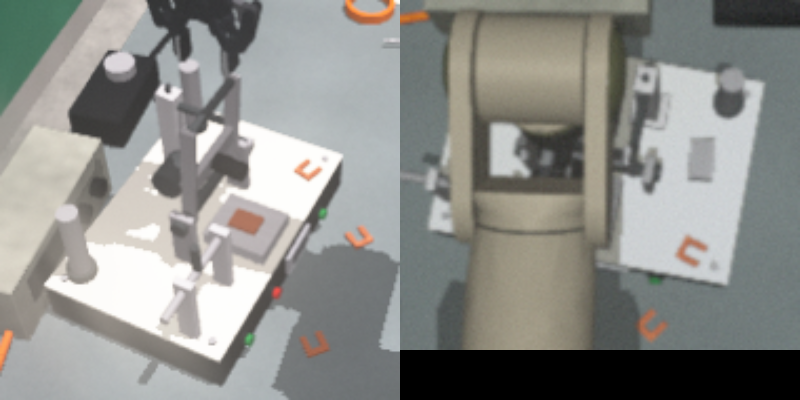

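The arm stands open and upright by itself in the side view at about (210,110), and the gripper is clear above it. The bolt is back and the clips and gauge are undisturbed. Handing in.

```bash
python3 -c "
from rig import env
print(env.close_job())"
```

```text
the job is handed in; nothing more can be done
None
```

The job is handed in at about 22 s: I drew the bolt back to its hard stop, and the hold-down arm leans open by itself at about 1.50 rad after a light touch on the stop rod (about 6 N at the bar), with the gripper clear and the clips and gauge I could see undisturbed.

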